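# Ready the coffee grinder: grounds bin home, grind wheel on its mark

## Robot

A 7-joint arm with a two-finger parallel gripper is mounted at the origin on the work surface. World frame = base frame: x ahead of the robot, y to its left, z up, the work surface at z = 0. Lengths are in m, angles in rad, forces in N, time in s.
With the tool pointing down it reaches from about 0.425 to 0.825 m from the base axis. Payload 3.6 kg.
Tool frame: the origin (TCP) lies between the finger pads; the fingertips stand 14 mm ahead of it and the grasp point (between the pads) lies 5 mm behind it (arm.finger_overhang is the z of the fingertips in the tool frame, in m); z points along the fingers, y is the line along which they close (so a half turn about z gives the same grasp; the last joint's range is limited). The gripper opens to 85 mm and grips with 20 to 120 N. Pads are 22 mm wide; open, the fingers measure 114 mm over their backs; the gripper's body (76 mm by 85 mm) begins 54 mm behind the grasp point. The pads swing forward as they close: fully open they stand 13 mm farther back than shut.
Start: joints at [-1.337, 0.615, -0.013, 1.423, 0.008, 1.103, -0.04], TCP at [0.168, 0.628, 0.245] pointing down, gripper open.
Joint ranges: [-3.12, 3.12], [-0.3, 2.06], [-1.34, 1.32], [0.26, 2.42], [-1.36, 4.5], [0.01, 1.98], [-2.84, 2.84]. Speed limits (rad/s): [2.79, 2.79, 3.14, 3.14, 3.14, 3.14, 3.14].

## Interface

Orientations are given as a unit quaternion [x, y, z, w].
In Python, from bench import arm gives the robot as it stands.
- The arm moves only by the tool servo_tool, never from a script. Its arguments are lists of equal length, an entry for each row: "slide": the shift along the tool's x, y, z in m, a list of three; "rotation": the turn, a rotation vector about the tool's x, y, z in degrees, a list of three; "claw": the opening, from 0 (shut) to 1 (fully open). In form: {"slide": [[dx, dy, dz], ...], "rotation": [[ax, ay, az], ...], "claw": [claw, ...]}. A call has 1 to 10 rows; each row is the pose to reach, as a shift and turn from the pose commanded when the call began, along the tool's axes at that moment; what a row does not reach only later rows make up. A row lasts 1/8 s, in which the tool goes at most 62.5 mm and 10.7 degrees, less where a joint would pass 70% of its speed; a pose out of reach is approached as far as the arm can. A call with a gripper value outside its range is refused whole. The fingers move at their own pace and stop on an object; the grip force is fixed at half the most. Time passes only in rows, so rows that repeat a pose let the fingers close. It gives the time, the measured TCP pose, the force, the opening and the grip force at its end, in the units of the state.
- arm.get_state(): the state, without advancing time (a new reading comes with each control period).
- arm.get_image(name): name is "scene" or "top" or "wrist"; returns a dict with "img" (480x640x3 uint8, red, green, blue), "intrinsics" (3x3 intrinsics, pixels), "view" (4x4, takes a point from world to camera coordinates). Camera axes: x right, y down, z forward; pixel columns grow to the right and rows downward; lengths in m; the calibration is good to about 2 mm. A picture is of the moment at which its call begins. There is no depth.
- arm.finish_job(): hands the job in; it is judged then, once.
The state is a dict: "time_s": time; "joints": joint angles; "joint_vel": joint speeds; "joint_efforts": joint torques, N m; "tool_pos": TCP position; "tool_rot": TCP orientation; "wrist_force": force on the tool from outside, world axes, zero at the start; "wrist_torque": the same for the moment, N m; "width": opening from 0.0 (shut) to 1.0 (fully open); "gripper_force": force on a finger pad.
Only numpy, scipy, OpenCV 4.12 (cv2) and the standard library are available. Lean on these libraries where they do the work, as an engineer would, in place of code of your own. Each camera call takes 0.05 s, during which the arm holds its last target. There are 200 camera calls.

## Task

Get the white coffee grinder ready for the next brew: slide the grounds bin, nose first, along the rails on the grinder's foot until the catch holds it fully home under the chute, and roll the grind wheel in the slot on the grinder's top until its red mark lies in line with the two white pointers beside the slot. Either may be done first; leave the other things on the counter where they stand.

Things in the scene. Friction and masses are not known exactly. Their poses are not given: they have to be found in the camera images.
- grinder: White C-shaped coffee grinder, fixed, 270 mm long (x), 130 wide (y), 286 high. Origin: centre of its underside, z up; its front looks along its own -x. Black foot plate 18 mm high, x -135 to +135; column x +45 to +135; head overhanging from x -75, y -60 to +60, underside z 120, flat top (deck) z 195. Hopper with bellows (radius 46, z 195 to 286) on the deck at x +86.
- rail_mouth (a point): On the foot plate (18 mm above the counter), mid-way between the two rails at their open front end; the bin goes in here along the grinder's +x (axes as the grinder's). Rail walls 13 mm high, 95 mm apart, flaring to 104 at the mouth. From 52 mm inside the mouth they carry lips 9 mm above the foot plate, 84 mm apart, reaching over the bin's sled.
- rail_home (a point): On the foot plate between the rails, 102 mm in from rail_mouth: the bin's origin lies here when home (axes as the grinder's). Sprung rollers in both rails then drop into the notches in the bin's sides; pushing past them takes about 4 to 8 N. An end stop lies 2 mm beyond. A chute hangs above, down to 102 mm above the counter.
- bin: Grounds bin, loose, 120 to 240 g: clear open box 96 x 66 mm, 78 high, on a black sled 110 long (x -55 to +55), 92 wide, 6 thick, with tapered nose at +x and a notch in each side edge. Origin: centre of the sled's underside; z up. Handle at -x: it goes into the grinder nose (+x) first, x along the grinder's x. Home, the handle stays outside in front of the head.
- bin_grip (a point): Middle of the upright grip bar of the bin's loop handle: bar 20 mm (x) by 14 mm (y, pinch across this), z 12 to 76, with this point 100 mm from the bin's origin towards -x and 52 mm above its underside.
- grind_wheel (a joint): Silver knurled thumbwheel, radius 40, 16 wide, axis along the grinder's y; its rim stands 11 mm out of a slot (64 x 21, along x) in the deck. rad: 0 when the red mark is in line with the pointers, growing as the rim's top moves towards the hopper (grinder +x), stops at +-0.9. Light friction (1 to 2 N at the rim), stays where left; a finger pressed lightly on its top and drawn along x rolls it.
- wheel_mark (a point): The red mark on the wheel's rim (a bar across the rim); moves with the wheel.
- pointer (a point): Top of the wheel's rim between the two white pointers (bars across the black surround either side of the slot), 206 mm above the counter, at grinder x -26. Fixed to the grinder.
- milk_jug: Steel milk jug with handle, 80 mm across, 105 high; origin under its centre. Leave standing.
- cup: White cup, 82 mm across, 65 high; origin under its centre. Leave standing.
- syrup: Amber syrup bottle, red cap, 68 mm across, 250 high; origin under its centre. Leave standing.
- tin: Blue coffee tin, 90 mm across, 120 high; origin under its centre. Leave standing.
- tamper: Dark steel tamper standing on its 58 mm foot, 92 high; origin under its centre. Leave standing.
- tissue_box: Amber tissue box with wooden lid, 132 x 122 x 85; origin under its centre. Leave it.
- card_terminal: Black card terminal, 165 x 75 x 34, lying flat; origin under its centre. Leave it.
- brush: Brush 180 mm long with dark wooden handle, lying flat along its x. Leave it.
Things that resemble listed ones, but are neither listed nor needed, are in the scene too. What is shaped like the bin but pink or turquoise is not meant.

How it is judged:
By the outcome, as a careful person would: the job done as asked, in the order asked, and still so for the second after the job is handed in, with the robot touching nothing.
It also fails if it takes over 54 s, if anything falls off the work surface, if the arm or the gripper's body presses on something with over 40 N, if the wrist force passes 120 N, or if a joint passes its speed limit or range.

## Working session

There is one attempt and no reset: what is moved stays moved. The work goes in short steps, Python scripts to look and compute and a tool call to move; the robot and the scene stay as the last step left them, time stands still between calls to the robot, and variables do not carry over. Pictures are saved under pics/ and viewed, at most 10 in all, crops included, and the job is handed in when it is done.

Besides the shell and the picture viewer there is one more tool, called after "Request:" as name(argument=value, ...) on one line, values as JSON. servo_tool: Moves the arm, as the interface text tells. Its arguments: {"type":"object","properties":{"slide":{"type":"array","items":{"type":"array","items":{"type":"number"}}},"rotation":{"type":"array","items":{"type":"array","items":{"type":"number"}}},"claw":{"type":"array","items":{"type":"number"}}},"required":["slide","rotation","claw"]}

```bash
mkdir -p pics
cat > h.py <<'E'
import numpy as np,cv2,json
from bench import arm
from scipy.spatial.transform import Rotation as R
def grab(n,f):
    d=arm.get_image(n); cv2.imwrite(f'pics/{f}.png',d['img'][:,:,::-1]); np.savez(f'pics/{f}.npz',K=d['intrinsics'],V=d['view'],img=d['img'])
def load(f): return np.load(f'pics/{f}.npz')
def ray(f,u,v):
    d=load(f);V=d['V'];r=V[:3,:3].T@np.linalg.inv(d['K'])@[u,v,1];c=-V[:3,:3].T@V[:3,3];return c,r
def onz(f,u,v,z):
    c,r=ray(f,u,v);return c+r*(z-c[2])/r[2]
def proj(f,p):
    d=load(f);q=d['K']@(d['V'][:3,:3]@p+d['V'][:3,3]);return q[:2]/q[2]
def tri(*o):
    A=np.zeros((3,3));b=np.zeros(3)
    for f,u,v in o:
        c,r=ray(f,u,v);r=r/np.linalg.norm(r);P=np.eye(3)-np.outer(r,r);A+=P;b+=P@c
    return np.linalg.solve(A,b)
E
python3 - <<'E'
from h import *
for n in('scene','top'): grab(n,n+'0')
s=arm.get_state();print(s['tool_pos'],s['tool_rot'],s['time_s'],s['wrist_force'])
for n in('scene0','top0'):print(ray(n,320,240))
E
```

```text
[0.16741803 0.62739342 0.24426597] [ 1.29990440e-01  9.91514584e-01 -1.13718787e-03 -1.51576339e-04] 0.1 [0.0201605  0.66760432 0.275774  ]
(array([0.93142388, 0.54090493, 1.26445246]), array([-0.30905012, -0.41737165, -0.85468991]))
(array([ 0.32232342, -0.00756611,  1.89490061]), array([ 0.11532975,  0.01797799, -0.99328976]))
```

View pics/scene0.png

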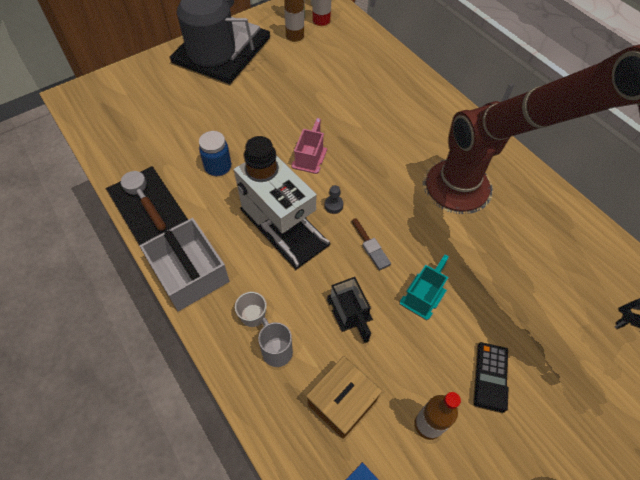

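View pics/top0.png

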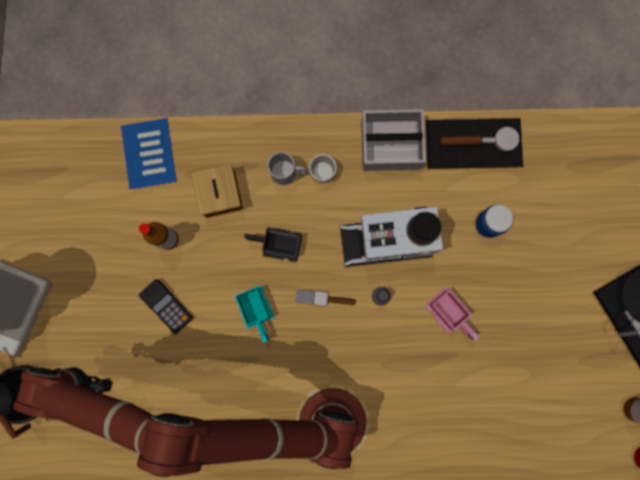

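Scene: the black-sled clear bin is at scene (350,305) / top (282,244). The pink one is at top (452,312) and the turquoise one at top (256,303). Only the black/clear one fits the description. The grinder is at top (390,236), with its front facing image left. Next I'll confirm in one enlarged crop.

Run:
```python
from h import *
t=load('top0')['img'][200:275,235:445,::-1];s=load('scene0')['img'][165:345,225:385,::-1]
a=cv2.resize(t,None,fx=3.8,fy=3.8,interpolation=cv2.INTER_CUBIC)[:, :798]
b=cv2.resize(s,None,fx=1.75,fy=1.75,interpolation=cv2.INTER_CUBIC)
o=np.zeros((600,800,3),np.uint8);o[:a.shape[0],:a.shape[1]]=a;o[285:285+b.shape[0],:b.shape[1]]=b
w=load('top0')['img'][215:255,360:405,::-1];w=cv2.resize(w,None,fx=7,fy=7,interpolation=cv2.INTER_CUBIC);o[290:290+280,300:300+315]=w
cv2.imwrite('pics/c1.png',o)
```

```text
(no output)
```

View pics/c1.png

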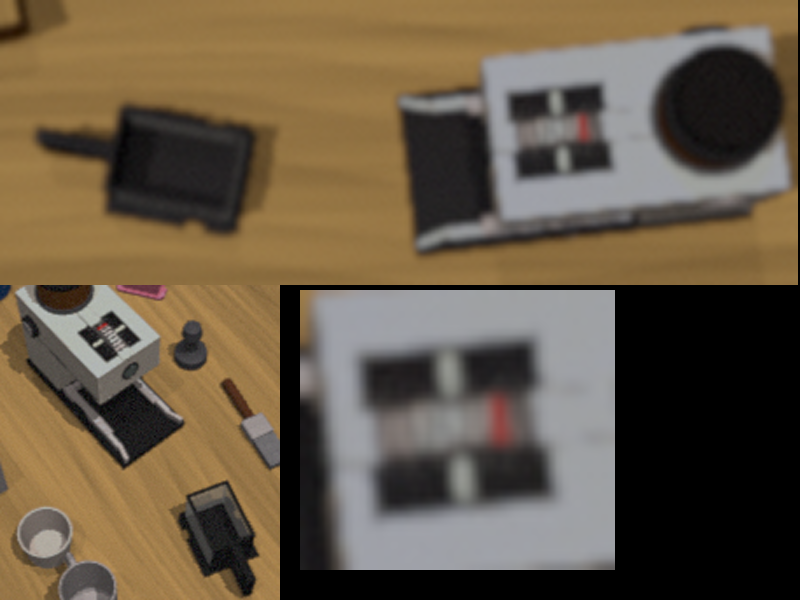

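Crop: this is the bin (black sled, clear box). Its handle points left/+y from crop (40,138), and its nose faces the grinder. The red mark at (584,127) lies hopper-side of the pointers at (556,100) and (564,160), so the wheel angle is positive.

Run:
```python
from h import *
np.set_printoptions(precision=4,suppress=True)
T=lambda u,v,z:onz('top0',235+(u+.5)/3.8-.5,200+(v+.5)/3.8-.5,z)
c=[T(*p,.195) for p in((482,58),(770,27),(790,187),(500,222))]
print('deck',c,[np.linalg.norm(c[i]-c[i-1]) for i in range(4)])
m=sum(c)/4; x=(c[1]+c[2]-c[0]-c[3]); x/=np.linalg.norm(x)
print('yaw',np.arctan2(x[1],x[0]),'origin',m-.03*x,'ptr',m-.056*x)
p=[T(*q,.196) for q in((556,100),(564,160))];print('ptrs',p,(p[0]+p[1])/2,'mark',T(584,127,.2))
print('foot',T(402,100,.02),T(418,250,.02))
h=[T(42,137,.076),T(108,152,.076)];print('handle',h)
b=[T(*q,.078) for q in((122,107),(253,125),(238,232),(108,210))];print('box',b,sum(b)/4,[np.linalg.norm(b[i]-b[i-1]) for i in range(4)])
q=b[1]+b[2]-b[0]-b[3];print('binyaw',np.arctan2(q[1],q[0]), 'hyaw',np.arctan2(*(h[1]-h[0])[[1,0]]))
print('tri ptr far/near?',proj('scene0',m-.056*x+[0,0,.011]),'handle',proj('scene0',h[0]))
s=arm.get_state();print(R.from_quat(s['tool_rot']).as_matrix())
```

```text
deck [array([ 0.5876, -0.0929,  0.195 ]), array([ 0.6065, -0.3038,  0.195 ]), array([ 0.4888, -0.3137,  0.195 ]), array([ 0.4673, -0.1031,  0.195 ])] [np.float64(0.12069492642098162), np.float64(0.21168397462778588), np.float64(0.11808226497853959), np.float64(0.21178314551271285)]
yaw -1.4752247533009795 origin [ 0.5347 -0.1735  0.195 ] ptr [ 0.5322 -0.1476  0.195 ]
ptrs [array([ 0.5555, -0.146 ,  0.196 ]), array([ 0.5115, -0.1505,  0.196 ])] [ 0.5335 -0.1483  0.196 ] mark [ 0.5348 -0.1654  0.2   ]
foot [ 0.582  -0.0367  0.02  ] [ 0.4611 -0.047   0.02  ]
handle [array([0.5505, 0.2449, 0.076 ]), array([0.5378, 0.1936, 0.076 ])]
box [array([0.5726, 0.1823, 0.078 ]), array([0.5566, 0.0805, 0.078 ]), array([0.4733, 0.0932, 0.078 ]), array([0.4923, 0.1937, 0.078 ])] [0.5237 0.1374 0.078 ] [np.float64(0.08110180985915992), np.float64(0.10306907452478208), np.float64(0.08417798978829548), np.float64(0.10226975734337139)]
binyaw -1.7422024791757806 hyaw -1.8138044634673436
tri ptr far/near? [287.5785 190.5471] handle [369.2606 330.1217]
[[-0.9662  0.2578 -0.0006]
 [ 0.2578  0.9662 -0.0022]
 [ 0.     -0.0023 -1.    ]]
```

Request:
servo_tool(slide=[[-0.046,-0.028,0],[-0.092,-0.056,0],[-0.139,-0.084,0],[-0.185,-0.112,0],[-0.232,-0.14,0],[-0.278,-0.168,0],[-0.325,-0.196,0],[-0.371,-0.225,0],[-0.418,-0.253,0],[-0.464,-0.281,0]], rotation=[[0,0,8.6],[0,0,17.3],[0,0,26],[0,0,34.6],[0,0,43.2],[0,0,52],[0,0,60.5],[0,0,69.2],[0,0,77.8],[0,0,86.5]], claw=[1,1,1,1,1,1,1,1,1,1])

```text
time_s: 1.35
tool_pos: [0.5442, 0.2356, 0.2449]
tool_rot: [0.776, 0.631, -0.0, -0.0]
wrist_force: [0.0, 1.0, 0.2]
width: 0.998
gripper_force: 0.0
```

Run:
```python
from h import *
s=arm.get_state();print(s['tool_pos'],R.from_quat(s['tool_rot']).as_matrix().round(3),s['joints'],s['time_s'])
grab('wrist','w1')
p=np.array([.543,.236,.076]);print(proj('w1',p),proj('w1',np.array(s['tool_pos'])))
print(ray('w1',320,240))
```

```text
[0.54417634 0.23561118 0.24494273] [[ 0.203  0.979 -0.001]
 [ 0.979 -0.203 -0.   ]
 [-0.    -0.001 -1.   ]] [-0.70471784  0.55221063  0.4214466   1.60577676 -0.25193187  1.03857867
 -0.4144129 ] 1.35
[319.27293437 223.8074509 ] [322.46508021 323.46333803]
(array([0.55753527, 0.30692521, 0.37322118]), array([-0.05438804, -0.27524051, -0.95984286]))
```

View pics/w1.png

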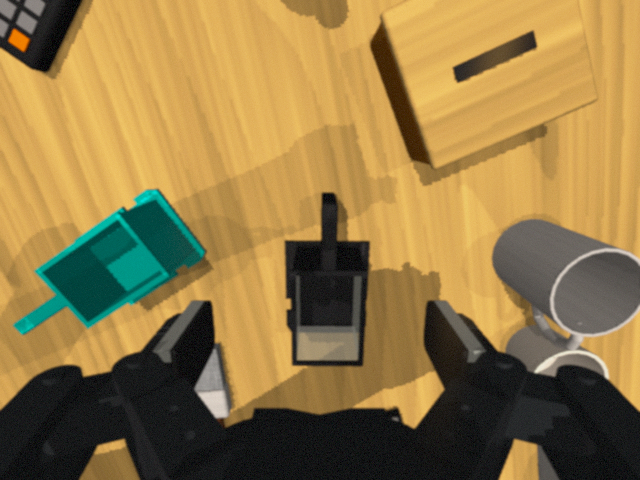

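Wrist view: the bin handle's top bar is at px (329,195–240) and the box is at (293–366, 270–364). The fingers straddle the box, so the handle is about 70 mm further back (image up).

Run:
```python
from h import *
np.set_printoptions(precision=4,suppress=True)
print(load('w1')['K'])
g=cv2.cvtColor(load('w1')['img'],cv2.COLOR_RGB2GRAY)
for v in(200,206,212,220,230):
    r=np.where(g[v,300:360]<60)[0]+300; print(v,r.min(),r.max(),onz('w1',(r.min()+r.max())/2,v,.076))
c=np.where(g[170:240,329]<60)[0]+170;print('top row',c.min(),onz('w1',329,c.min(),.076))
b=[onz('w1',*p,.078) for p in((295,270),(366,270),(364,363),(293,363))];print(b,sum(b)/4,[np.linalg.norm(b[i]-b[i-1]) for i in range(4)])
b=[onz('w1',*p,.006) for p in((286,242),(370,242))];print('sled rear',b,np.linalg.norm(b[0]-b[1]),sum(b)/2)
```

```text
[[356.1182   0.     318.8308]
 [  0.     356.1182 240.6096]
 [  0.       0.       1.    ]]
200 322 336 [0.5552 0.2545 0.076 ]
206 323 337 [0.555  0.2493 0.076 ]
212 322 337 [0.5536 0.2443 0.076 ]
220 322 337 [0.5522 0.2375 0.076 ]
230 323 336 [0.5505 0.2288 0.076 ]
top row 193 [0.5563 0.2603 0.076 ]
[array([0.5135, 0.1996, 0.078 ]), array([0.5751, 0.1869, 0.078 ]), array([0.5574, 0.0931, 0.078 ]), array([0.4906, 0.1068, 0.078 ])] [0.5342 0.1466 0.078 ] [np.float64(0.09558751890522392), np.float64(0.062875073835367), np.float64(0.09550827644051571), np.float64(0.06824853369101999)]
sled rear [array([0.5004, 0.2068, 0.006 ]), array([0.589 , 0.1885, 0.006 ])] 0.0903881972065429 [0.5447 0.1977 0.006 ]
```

Request:
servo_tool(slide=[[0.013,0.008,0.04],[0.013,0.008,0.09],[0.013,0.008,0.14],[0.013,0.008,0.18],[0.013,0.008,0.198],[0.013,0.008,0.198],[0.013,0.008,0.198],[0.013,0.008,0.198],[0.013,0.008,0.198],[0.013,0.008,0.198]], rotation=[[0,0,0],[0,0,0],[0,0,0],[0,0,0],[0,0,0],[0,0,0],[0,0,0],[0,0,0],[0,0,0],[0,0,0]], claw=[1,1,1,1,1,0,0,0,0,0])

```text
time_s: 2.65
tool_pos: [0.5546, 0.2484, 0.0485]
tool_rot: [0.774, 0.633, 0.001, 0.0]
wrist_force: [-0.7, 0.6, 4.9]
width: 0.151
gripper_force: 58.8
```

Request:
servo_tool(slide=[[0,0,-0.01],[0,0,-0.03],[-0.02,-0.005,-0.03],[-0.05,-0.012,-0.03],[-0.08,-0.019,-0.03],[-0.105,-0.025,-0.03],[-0.116,-0.0275,-0.03],[-0.116,-0.0275,-0.03]], rotation=[[0,0,0],[0,0,0],[0,0,-3],[0,0,-7],[0,0,-12],[0,0,-15],[0,0,-17],[0,0,-17]], claw=[0,0,0,0,0,0,0,0])

```text
time_s: 3.65
tool_pos: [0.5035, 0.1385, 0.0775]
tool_rot: [0.673, 0.74, -0.001, -0.0]
wrist_force: [0.3, -0.6, -1.6]
width: 0.153
gripper_force: 58.5
```

Run:
```python
from h import *
for n in('scene','top','wrist'): grab(n,n+'2')
s=arm.get_state();print(s['tool_pos'],s['tool_rot'],s['wrist_force'],s['wrist_torque'])
t=load('top2')['img'][195:280,255:420,::-1];s=load('scene2')['img'][190:345,235:385,::-1];w=load('wrist2')['img'][:,:,::-1]
o=np.zeros((600,800,3),np.uint8)
a=cv2.resize(t,None,fx=3,fy=3,interpolation=cv2.INTER_CUBIC);o[:a.shape[0],:a.shape[1]]=a
b=cv2.resize(s,None,fx=2,fy=2,interpolation=cv2.INTER_CUBIC);o[260:260+310,:300]=b
c=w[150:480,150:470];o[260:260+330,310:630]=c
cv2.imwrite('pics/c2.png',o)
```

```text
[0.50425571 0.1407936  0.07741187] [ 6.71729270e-01  7.40796599e-01  4.31843512e-04 -2.55190037e-05] [-0.1710383   0.51115305 -1.01908537] [ 0.17457434 -0.00470516  0.00610678]
```

View pics/c2.png

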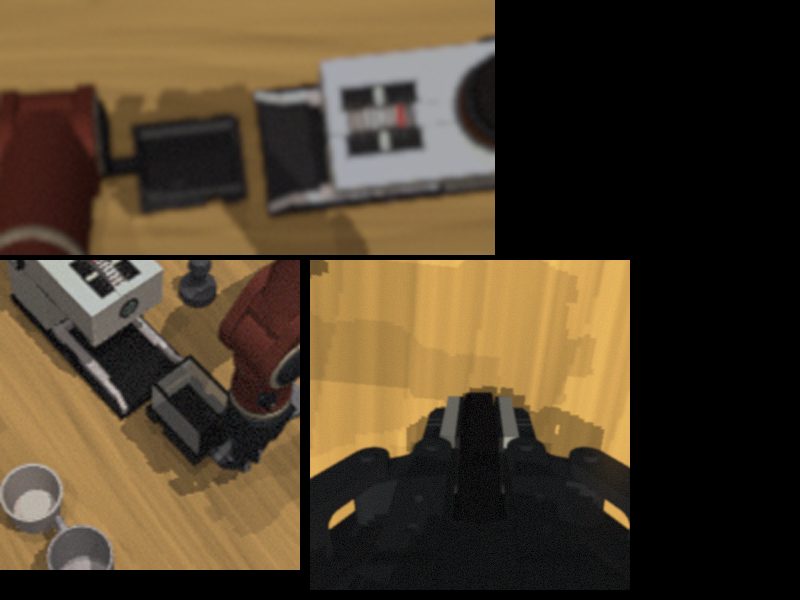

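The bin is held level just in front of the mouth: nose at crop x≈243, foot front at x≈262. Next I'll check the lateral offset and yaw.

Run:
```python
from h import *
np.set_printoptions(precision=4,suppress=True)
img=load('top2')['img'];g=cv2.cvtColor(cv2.resize(img,None,fx=4,fy=4,interpolation=cv2.INTER_CUBIC),cv2.COLOR_RGB2GRAY).astype(int)
o=np.array([.5347,-.1735]);y=-1.4752;G=np.array([[np.cos(y),np.sin(y)],[-np.sin(y),np.cos(y)]])
L=lambda u,v,z:G@(onz('top2',u,v,z)[:2]-o)
def edges(u,v0,v1,z,th=50):
    col=g[v0*4:v1*4,int(u*4)];k=np.where(col<th)[0]
    a,b=v0+(k.min()+.5)/4-.5,v0+(k.max()+.5)/4-.5
    print(u,a,b,L(u,a,z),L(u,b,z),(L(u,a,z)+L(u,b,z))/2*1000, abs(L(u,a,z)-L(u,b,z))[1])
print('bin');[edges(u,225,275,.035) for u in(306,312,318,324,330,334)]
for v in(245,250):
    r=g[v*4,320*4:350*4];print(v,[(320+i/4,int(r[i])) for i in range(0,120,6)])
c=[L(255+u/3,195+v/3,.031) for u,v in((257,95),(270,212))];print('rail mouth outer',c)
```

```text
bin
306 235.875 264.625 [-0.239   0.0399] [-0.2485 -0.0467] [-243.7461   -3.3668] 0.08656693051378919
312 235.125 263.375 [-0.2207  0.0401] [-0.2302 -0.045 ] [-225.4387   -2.4239] 0.08507885133667212
318 234.125 262.875 [-0.2024  0.0411] [-0.2121 -0.0455] [-207.2096   -2.2257] 0.08659428863184383
324 234.375 261.625 [-0.1844  0.0382] [-0.1937 -0.0438] [-189.064    -2.7966] 0.0820776116809577
330 232.875 262.125 [-0.1659  0.0407] [-0.176  -0.0474] [-170.9134   -3.3394] 0.08810319139871889
334 234.375 262.125 [-0.1544  0.0348] [-0.164  -0.0488] [-159.1904   -6.9868] 0.0835517440655563
245 [(320.0, 23), (321.5, 23), (323.0, 24), (324.5, 21), (326.0, 24), (327.5, 24), (329.0, 22), (330.5, 25), (332.0, 24), (333.5, 26), (335.0, 38), (336.5, 74), (338.0, 86), (339.5, 86), (341.0, 74), (342.5, 42), (344.0, 29), (345.5, 33), (347.0, 36), (348.5, 37)]
250 [(320.0, 24), (321.5, 27), (323.0, 27), (324.5, 25), (326.0, 25), (327.5, 27), (329.0, 26), (330.5, 25), (332.0, 24), (333.5, 25), (335.0, 28), (336.5, 58), (338.0, 81), (339.5, 84), (341.0, 82), (342.5, 54), (344.0, 27), (345.5, 24), (347.0, 27), (348.5, 30)]
rail mouth outer [array([-0.1315,  0.0564]), array([-0.1323, -0.0628])]
```

Request:
servo_tool(slide=[[-0.015,0.001,0],[-0.035,0.001,0],[-0.035,0.001,0.004],[-0.035,0.001,0.008],[-0.035,0.001,0.01],[-0.035,0.001,0.01]], rotation=[[0,0,0],[0,0,0],[0,0,0],[0,0,0],[0,0,0],[0,0,0]], claw=[0,0,0,0,0,0])

```text
time_s: 4.55
tool_pos: [0.508, 0.1059, 0.067]
tool_rot: [0.672, 0.741, -0.0, -0.0]
wrist_force: [0.2, -1.3, -1.0]
width: 0.155
gripper_force: 58.6
```

Request:
servo_tool(slide=[[0,0,0.001],[0,0,0.002],[0,0,0.002]], rotation=[[0,0,0],[0,0,0],[0,0,0]], claw=[0,0,0])

```text
time_s: 4.92
tool_pos: [0.5085, 0.1057, 0.0657]
tool_rot: [0.672, 0.741, 0.0, -0.0]
wrist_force: [-1.2, 2.1, 3.5]
width: 0.152
gripper_force: 59.2
```

Request:
servo_tool(slide=[[-0.008,0,0],[-0.016,0,0],[-0.024,0,0],[-0.03,0,0],[-0.03,0,0]], rotation=[[0,0,0],[0,0,0],[0,0,0],[0,0,0],[0,0,0]], claw=[0,0,0,0,0])

```text
time_s: 5.55
tool_pos: [0.5124, 0.0737, 0.0657]
tool_rot: [0.672, 0.74, 0.001, 0.001]
wrist_force: [0.3, 0.9, 3.6]
width: 0.159
gripper_force: 59.3
```

Request:
servo_tool(slide=[[-0.008,0,0],[-0.016,0,0],[-0.024,0,0],[-0.03,0,0],[-0.03,0,0]], rotation=[[0,0,0],[0,0,0],[0,0,0],[0,0,0],[0,0,0]], claw=[0,0,0,0,0])

```text
time_s: 6.18
tool_pos: [0.5151, 0.0458, 0.0661]
tool_rot: [0.672, 0.741, 0.001, 0.0]
wrist_force: [0.4, 3.0, 8.5]
width: 0.154
gripper_force: 59.8
```

Request:
servo_tool(slide=[[-0.008,0,-0.0005],[-0.016,0,-0.001],[-0.024,0,-0.001],[-0.03,0,-0.001],[-0.03,0,-0.001]], rotation=[[0,0,0],[0,0,0],[0,0,0],[0,0,0],[0,0,0]], claw=[0,0,0,0,0])

```text
time_s: 6.8
tool_pos: [0.5179, 0.0147, 0.0665]
tool_rot: [0.672, 0.74, 0.001, 0.001]
wrist_force: [2.3, 2.1, 4.6]
width: 0.156
gripper_force: 59.3
```

Request:
servo_tool(slide=[[-0.01,0,0],[-0.02,0,0],[-0.03,0,0],[-0.038,0,0],[-0.042,0,0],[-0.042,0,0]], rotation=[[0,0,0],[0,0,0],[0,0,0],[0,0,0],[0,0,0],[0,0,0]], claw=[0,0,0,0,0,0])

```text
time_s: 7.55
tool_pos: [0.5214, -0.026, 0.0666]
tool_rot: [0.672, 0.741, 0.0, 0.0]
wrist_force: [1.5, 4.4, 6.3]
width: 0.154
gripper_force: 59.6
```

Now fine steps, watching the push force for the rollers and the end stop.

Request:
servo_tool(slide=[[-0.003,0,0],[-0.006,0,0],[-0.006,0,0]], rotation=[[0,0,0],[0,0,0],[0,0,0]], claw=[0,0,0])

```text
time_s: 7.92
tool_pos: [0.522, -0.0327, 0.0665]
tool_rot: [0.672, 0.741, 0.0, 0.0]
wrist_force: [1.2, 2.4, 5.7]
width: 0.153
gripper_force: 59.4
```

Request:
servo_tool(slide=[[-0.002,0,0],[-0.004,0,0],[-0.004,0,0]], rotation=[[0,0,0],[0,0,0],[0,0,0]], claw=[0,0,0])

```text
time_s: 8.3
tool_pos: [0.5223, -0.036, 0.0665]
tool_rot: [0.672, 0.741, 0.0, 0.0]
wrist_force: [0.5, 4.0, 5.4]
width: 0.155
gripper_force: 59.6
```

Request:
servo_tool(slide=[[-0.002,0,0],[-0.003,0,0],[-0.003,0,0]], rotation=[[0,0,0],[0,0,0],[0,0,0]], claw=[0,0,0])

```text
time_s: 8.68
tool_pos: [0.5225, -0.0378, 0.0666]
tool_rot: [0.672, 0.741, 0.001, -0.001]
wrist_force: [0.8, 6.7, 6.7]
width: 0.155
gripper_force: 59.7
```

Request:
servo_tool(slide=[[-0.002,0,0],[-0.003,0,0],[-0.003,0,0]], rotation=[[0,0,0],[0,0,0],[0,0,0]], claw=[0,0,0])

```text
time_s: 9.05
tool_pos: [0.5227, -0.039, 0.0666]
tool_rot: [0.671, 0.741, 0.001, -0.001]
wrist_force: [0.8, 7.8, 7.5]
width: 0.154
gripper_force: 59.9
```

Request:
servo_tool(slide=[[-0.002,0,0],[-0.003,0,0],[-0.003,0,0]], rotation=[[0,0,0],[0,0,0],[0,0,0]], claw=[0,0,0])

```text
time_s: 9.43
tool_pos: [0.5227, -0.0391, 0.0666]
tool_rot: [0.67, 0.742, 0.002, -0.003]
wrist_force: [0.1, 13.6, 9.3]
width: 0.152
gripper_force: 60.1
```

Request:
servo_tool(slide=[[-0.002,0,0],[-0.004,0,0],[-0.004,0,0]], rotation=[[0,0,0],[0,0,0],[0,0,0]], claw=[0,0,0])

```text
time_s: 9.8
tool_pos: [0.523, -0.0392, 0.0666]
tool_rot: [0.669, 0.743, 0.004, -0.005]
wrist_force: [0.9, 20.0, 10.1]
width: 0.149
gripper_force: 60.3
```

Run:
```python
from h import *
s=arm.get_state();print(s['tool_pos'],s['wrist_force'])
for n in('scene','top','wrist'): grab(n,n+'3')
o=np.array([.5347,-.1735]);y=-1.4752
Gw=lambda x,yy,z:np.array([o[0]+np.cos(y)*x-np.sin(y)*yy,o[1]+np.sin(y)*x+np.cos(y)*yy,z])
for X in(-28,-30,-33,-40): # expected rear sled edge and box rear rim for origin X
    print(X,[proj('scene3',Gw((X+a)/1e3,b/1e3,z)).round(1) for a,b,z in((-55,46,.024),(-55,-46,.024),(-48,33,.096),(-48,-33,.096))])
s=load('scene3')['img'][180:300,230:380,::-1];w=load('wrist3')['img'][:,:,::-1]
o=np.zeros((600,800,3),np.uint8)
b=cv2.resize(s,None,fx=4,fy=4,interpolation=cv2.INTER_CUBIC);o[:480,:600]=b
c2=cv2.resize(load('top3')['img'][205:275,300:440,::-1],None,fx=1.4,fy=1.4);o[490:490+98,:196]=c2
cv2.imwrite('pics/c3.png',o)
```

```text
[ 0.52303672 -0.03921025  0.06661781] [ 0.92203608 19.99909587 10.10348707]
-28 [array([289.8, 249.8]), array([314.5, 232.3]), array([291. , 232.3]), array([309.6, 219.4])]
-30 [array([290.2, 250.3]), array([315. , 232.7]), array([291.5, 232.7]), array([310. , 219.9])]
-33 [array([290.9, 251. ]), array([315.7, 233.4]), array([292.2, 233.5]), array([310.7, 220.6])]
-40 [array([292.4, 252.6]), array([317.2, 235. ]), array([293.8, 235.1]), array([312.3, 222.2])]
```

View pics/c3.png

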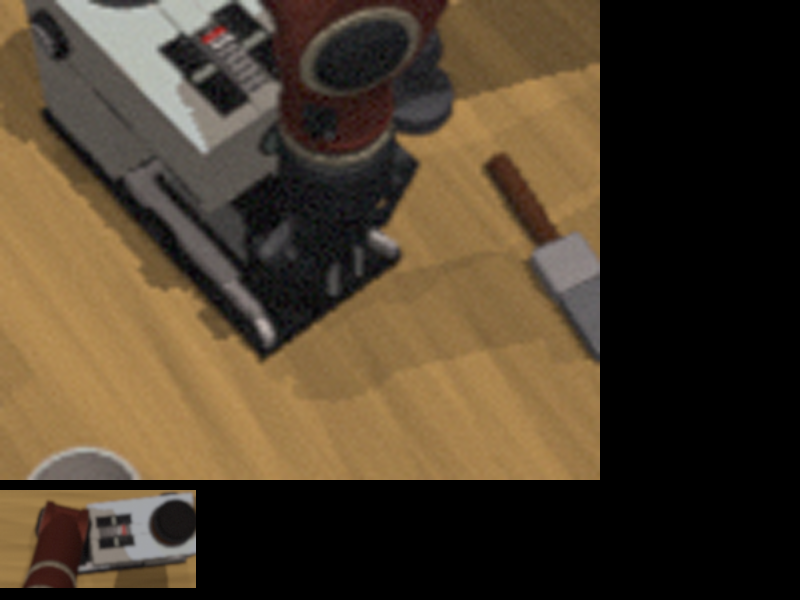

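Force rose steeply at a fixed position, so this is probably the end stop past the rollers. A light tug back will show whether the catch holds.

Request:
servo_tool(slide=[[0.003,0,0],[0.006,0,-0.001],[0.006,0,-0.001]], rotation=[[0,0,0],[0,0,0],[0,0,0]], claw=[0,0,0])

```text
time_s: 10.32
tool_pos: [0.5225, -0.0391, 0.0668]
tool_rot: [0.671, 0.742, 0.001, -0.002]
wrist_force: [2.5, 8.9, 1.5]
width: 0.151
gripper_force: 59.1
```

Request:
servo_tool(slide=[[0.002,0,0],[0.003,0,0],[0.003,0,0]], rotation=[[0,0,0],[0,0,0],[0,0,0]], claw=[0,0,0])

```text
time_s: 10.7
tool_pos: [0.5224, -0.039, 0.0667]
tool_rot: [0.671, 0.741, 0.0, -0.001]
wrist_force: [3.4, 4.3, -0.7]
width: 0.153
gripper_force: 58.8
```

Request:
servo_tool(slide=[[0.001,0,0],[0.0015,0,0],[0.0015,0,0]], rotation=[[0,0,0],[0,0,0],[0,0,0]], claw=[0,0,0])

```text
time_s: 11.08
tool_pos: [0.5223, -0.0389, 0.0669]
tool_rot: [0.672, 0.741, -0.0, 0.0]
wrist_force: [2.9, 3.0, -3.5]
width: 0.152
gripper_force: 58.4
```

Request:
servo_tool(slide=[[0.001,0,0],[0.002,0,0.001],[0.002,0,0.001]], rotation=[[0,0,0],[0,0,0],[0,0,0]], claw=[0,0,0])

```text
time_s: 11.45
tool_pos: [0.5222, -0.0378, 0.0665]
tool_rot: [0.672, 0.74, -0.0, 0.001]
wrist_force: [3.0, 0.6, -1.3]
width: 0.156
gripper_force: 58.8
```

Request:
servo_tool(slide=[[0.001,0,0],[0.002,0,0],[0.002,0,0]], rotation=[[0,0,0],[0,0,0],[0,0,0]], claw=[0,0,0])

```text
time_s: 11.82
tool_pos: [0.522, -0.0355, 0.0664]
tool_rot: [0.672, 0.74, -0.0, 0.0]
wrist_force: [2.7, -2.1, -1.1]
width: 0.154
gripper_force: 58.9
```

Request:
servo_tool(slide=[[0.001,0,0],[0.001,0,0]], rotation=[[0,0,0],[0,0,0]], claw=[0,0])

```text
time_s: 12.08
tool_pos: [0.5219, -0.0348, 0.0663]
tool_rot: [0.672, 0.74, -0.0, 0.001]
wrist_force: [3.8, -3.5, -2.0]
width: 0.156
gripper_force: 58.8
```

Request:
servo_tool(slide=[[0.001,0,0],[0.001,0,0]], rotation=[[0,0,0],[0,0,0]], claw=[0,0])

```text
time_s: 12.32
tool_pos: [0.5218, -0.0344, 0.0663]
tool_rot: [0.672, 0.74, -0.001, 0.001]
wrist_force: [3.2, -4.2, -2.3]
width: 0.153
gripper_force: 58.7
```

Resistance grows to 4 N within a fraction of a mm, with the zero-force point about 2 mm short of the stop, so the rollers are in the notches. I'll ease back to the centre, release and retreat.

Request:
servo_tool(slide=[[-0.003,0,0],[-0.0055,0,0],[-0.0055,0,0]], rotation=[[0,0,0],[0,0,0],[0,0,0]], claw=[0,0,0])

```text
time_s: 12.7
tool_pos: [0.5223, -0.0362, 0.0665]
tool_rot: [0.672, 0.741, 0.001, -0.001]
wrist_force: [3.9, 3.3, 2.2]
width: 0.156
gripper_force: 59.3
```

Request:
servo_tool(slide=[[0,0,0],[0,0,0],[0,0,0],[0,0,0],[0,0,-0.02],[0.01,0,-0.06],[0.03,0,-0.11],[0.03,0,-0.17],[0.03,0,-0.22],[0.03,0,-0.22]], rotation=[[0,0,0],[0,0,0],[0,0,0],[0,0,0],[0,0,0],[0,0,0],[0,0,0],[0,0,0],[0,0,0],[0,0,0]], claw=[1,1,1,1,1,1,1,1,1,1])

```text
time_s: 13.95
tool_pos: [0.5215, -0.0088, 0.2906]
tool_rot: [0.672, 0.74, 0.003, 0.004]
wrist_force: [-0.0, 0.4, 0.3]
width: 1.001
gripper_force: 0.0
```

Run:
```python
from h import *
s=arm.get_state();print(s['tool_pos'],R.from_quat(s['tool_rot']).as_matrix().round(3),s['wrist_force'],s['joints'])
grab('wrist','w4');grab('top','top4');grab('scene','scene4')
o=np.array([.5347,-.1735]);y=-1.4752
Gw=lambda x,yy,z:np.array([o[0]+np.cos(y)*x-np.sin(y)*yy,o[1]+np.sin(y)*x+np.cos(y)*yy,z])
for X in(-28,-30,-33,-40): print(X,[proj('w4',Gw((X+a)/1e3,b/1e3,z)).round(1) for a,b,z in((-110,0,.094),(-55,46,.024),(-48,0,.096))])
print(proj('w4',Gw(-.135,0,.018)),proj('w4',Gw(-.026,0,.206)))
```

```text
[ 0.52151595 -0.00882008  0.29062137] [[-0.097  0.995  0.01 ]
 [ 0.995  0.097  0.   ]
 [-0.001  0.01  -1.   ]] [-0.03543476  0.43700498  0.25839111] [-0.21504872  0.37257613  0.26985094  1.73783566 -0.11362024  1.03658944
  0.19100005]
-28 [array([315.3, 245.1]), array([354.1, 271.9]), array([315.4, 305. ])]
-30 [array([315.3, 243.1]), array([354.1, 270.3]), array([315.4, 303.2])]
-33 [array([315.3, 240.1]), array([354.2, 268. ]), array([315.4, 300.5])]
-40 [array([315.3, 233. ]), array([354.4, 262.4]), array([315.4, 294. ])]
[315.30816321 228.27584215] [315.56615995 433.91261657]
```

View pics/w4.png

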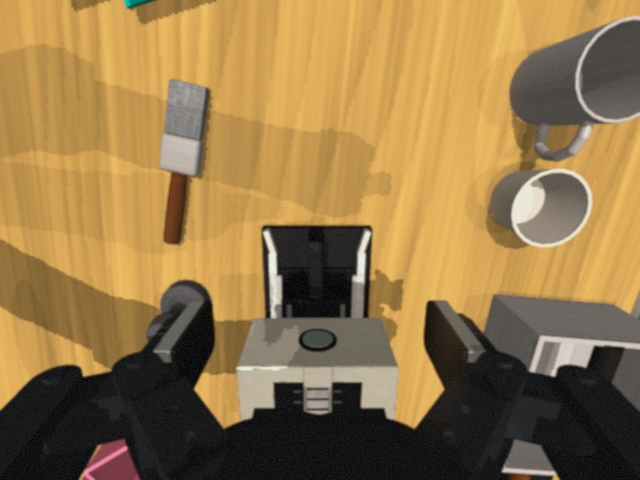

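The bin is seated: its sled rear edge is at about row 270, which matches the predicted home (270.3), with the handle in front of the head. Next I'll measure the wheel mark against the pointers.

```bash
cat >> h.py <<'E'
o_=np.array([.5347,-.1735]);y_=-1.4752
Gw=lambda x,yy,z:np.array([o_[0]+np.cos(y_)*x-np.sin(y_)*yy,o_[1]+np.sin(y_)*x+np.cos(y_)*yy,z])
def wheel(tag):
    out={}
    for f,(r0,r1,c0,c1) in(('top',(215,255,360,410)),('scene',(165,225,260,330))):
        im=load(f+tag)['img'][r0:r1,c0:c1].astype(int)
        w=np.clip(im[:,:,0]-np.maximum(im[:,:,1],im[:,:,2])-30,0,None)
        if w.sum()==0: out[f]=None;continue
        v,u=np.mgrid[r0:r1,c0:c1];red=((u*w).sum()/w.sum(),(v*w).sum()/w.sum(),w.sum())
        # angle of mark: find th whose projection is nearest, with pointer at gx -.026
        th=np.linspace(-.9,.9,1801);P=[proj(f+tag,Gw(-.026+.04*np.sin(t),0,.166+.04*np.cos(t))) for t in th]
        d=np.linalg.norm(np.array(P)-red[:2],axis=1);out[f]=(np.round(red,2),th[d.argmin()],d.min().round(2))
    return out
E
python3 - <<'E'
from h import *
print(wheel('4')); 
for f in('top4','scene4'):print(f,proj(f,Gw(-.026,0,.206)),[proj(f,Gw(-.026,k,.196)).round(1) for k in(.02,-.02)])
im=load('top4')['img'][215:255,360:410].astype(int)
wh=((im.min(2)>170)); 
w=cv2.resize(load('top4')['img'][218:252,365:402,::-1],None,fx=10,fy=10,interpolation=cv2.INTER_CUBIC)
s=cv2.resize(load('scene4')['img'][170:215,265:310,::-1],None,fx=9,fy=9,interpolation=cv2.INTER_CUBIC)
c=np.zeros((410,790,3),np.uint8);c[:340,:370]=w;c[:405,380:785]=s;cv2.imwrite('pics/c5.png',c)
g=cv2.cvtColor(load('w4')['img'],cv2.COLOR_RGB2GRAY)
print('sled rear col',[(r,int(g[r,285:303].mean())) for r in range(255,282,2)],'bar',[(r,int(g[r,311:320].mean())) for r in range(224,250,2)])
E
```

```text
{'top': (array([387.66, 233.04, 249.  ]), np.float64(0.406), np.float64(0.3)), 'scene': (array([ 304.17,  183.58, 3443.  ]), np.float64(-0.32300000000000006), np.float64(17.1))}
top4 [382.06863404 233.84443798] [array([380.9, 227.2]), array([382.7, 241.4])]
scene4 [287.58411384 190.55036581] [array([281.7, 196.8]), array([293.7, 188.9])]
sled rear col [(255, 36), (257, 37), (259, 35), (261, 35), (263, 37), (265, 36), (267, 25), (269, 24), (271, 26), (273, 20), (275, 14), (277, 16), (279, 9), (281, 12)] bar [(224, 136), (226, 45), (228, 15), (230, 13), (232, 16), (234, 13), (236, 11), (238, 13), (240, 14), (242, 33), (244, 41), (246, 42), (248, 44)]
```

View pics/c5.png

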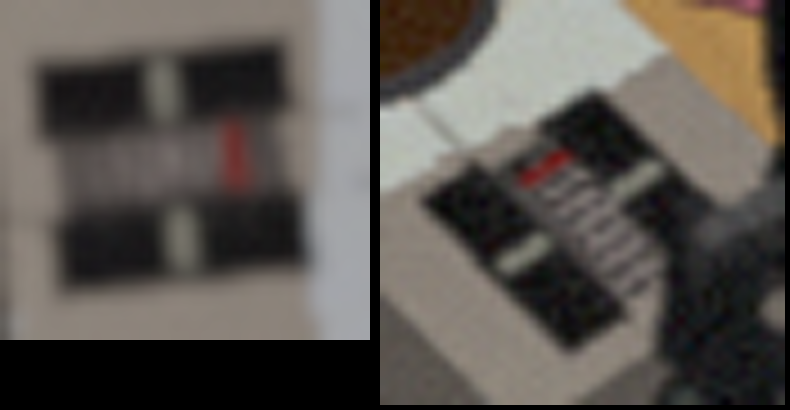

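The mark sits about 0.41 rad hopper-side of the pointers, so the rim needs to roll about 17 mm towards the front. I'll move over the wheel with the fingers shut.

Request:
servo_tool(slide=[[-0.03,0,0],[-0.07,-0.001,0],[-0.11,-0.002,0],[-0.14,-0.003,0],[-0.147,-0.003,0.01],[-0.147,-0.003,0.035],[-0.147,-0.003,0.055],[-0.147,-0.003,0.06],[-0.147,-0.003,0.06]], rotation=[[0,0,0],[0,0,0],[0,0,0],[0,0,0],[0,0,0],[0,0,0],[0,0,0],[0,0,0],[0,0,0]], claw=[0,0,0,0,0,0,0,0,0])

```text
time_s: 15.22
tool_pos: [0.5304, -0.154, 0.2256]
tool_rot: [0.672, 0.741, -0.0, -0.001]
wrist_force: [0.4, -0.5, 0.5]
width: -0.002
gripper_force: 0.0
```

Request:
servo_tool(slide=[[0,0.002,0.002],[0,0.002,0.004],[0,0.002,0.006],[0,0.002,0.006]], rotation=[[0,0,0],[0,0,0],[0,0,0],[0,0,0]], claw=[0,0,0,0])

```text
time_s: 15.72
tool_pos: [0.5325, -0.1548, 0.2203]
tool_rot: [0.672, 0.741, -0.0, -0.0]
wrist_force: [-0.2, 0.2, 0.7]
width: -0.003
gripper_force: 0.0
```

Request:
servo_tool(slide=[[0,0,0.001],[0,0,0.0015],[0,0,0.0015]], rotation=[[0,0,0],[0,0,0],[0,0,0]], claw=[0,0,0])

```text
time_s: 16.1
tool_pos: [0.5327, -0.1549, 0.22]
tool_rot: [0.672, 0.741, 0.0, 0.0]
wrist_force: [-1.9, 1.1, 6.1]
width: -0.0
gripper_force: 3.0
```

Request:
servo_tool(slide=[[0,0,0.001],[0,0,0.001]], rotation=[[0,0,0],[0,0,0]], claw=[0,0])

```text
time_s: 16.35
tool_pos: [0.5328, -0.1553, 0.2199]
tool_rot: [0.672, 0.74, 0.0, 0.001]
wrist_force: [-2.9, 0.9, 10.1]
width: 0.003
gripper_force: 5.0
```

Request:
servo_tool(slide=[[0.003,0,0],[0.006,0,0],[0.009,0,0],[0.012,0,0],[0.012,0,0]], rotation=[[0,0,0],[0,0,0],[0,0,0],[0,0,0],[0,0,0]], claw=[0,0,0,0,0])

```text
time_s: 16.98
tool_pos: [0.5317, -0.1444, 0.2199]
tool_rot: [0.672, 0.74, -0.0, 0.002]
wrist_force: [-3.4, -1.1, 9.1]
width: -0.0
gripper_force: 4.7
```

```bash
sed -i "s/(165,225,260,330)/(180,208,275,300)/" h.py
python3 - <<'E'
from h import *
print('before',wheel('4')); grab('scene','scene6');grab('top','top6');print(wheel('6'))
w=cv2.resize(load('top6')['img'][210:260,350:410,::-1],None,fx=6,fy=6,interpolation=cv2.INTER_CUBIC)
s=cv2.resize(load('scene6')['img'][165:215,260:310,::-1],None,fx=6,fy=6,interpolation=cv2.INTER_CUBIC)
c=np.zeros((300,670,3),np.uint8);c[:,:360]=w;c[:,370:]=s;cv2.imwrite('pics/c6.png',c)
E
```

```text
before {'top': (array([387.66, 233.04, 249.  ]), np.float64(0.406), np.float64(0.3)), 'scene': (array([282.99, 188.15, 317.  ]), np.float64(0.46299999999999997), np.float64(0.94))}
{'top': (array([  386.29,   232.36, 17669.  ]), np.float64(0.30599999999999994), np.float64(1.08)), 'scene': None}
```

Request:
servo_tool(slide=[[0.003,0,0],[0.006,0,0],[0.006,0,0],[0.006,0,-0.01],[0.006,0,-0.04],[0.04,0,-0.08],[0.1,0,-0.08],[0.15,0,-0.08],[0.15,0,-0.08]], rotation=[[0,0,0],[0,0,0],[0,0,0],[0,0,0],[0,0,0],[0,0,0],[0,0,0],[0,0,0],[0,0,0]], claw=[0,0,0,0,0,0,0,0,0])

```text
time_s: 18.2
tool_pos: [0.5165, 0.0124, 0.2979]
tool_rot: [0.668, 0.744, 0.001, -0.001]
wrist_force: [-0.4, -0.1, 0.4]
width: -0.002
gripper_force: 0.0
```

Run:
```python
from h import *
s=arm.get_state();print(s['tool_pos'],s['time_s']);grab('scene','scene7');grab('top','top7');grab('wrist','w7');print(wheel('7'))
print(proj('w7',Gw(-.026,0,.206)))
w=cv2.resize(load('top7')['img'][218:252,365:402,::-1],None,fx=10,fy=10,interpolation=cv2.INTER_CUBIC)
s=cv2.resize(load('scene7')['img'][170:215,265:310,::-1],None,fx=9,fy=9,interpolation=cv2.INTER_CUBIC)
c=np.zeros((600,790,3),np.uint8);c[:340,:370]=w;c[:405,380:785]=s
c[410:600,:380]=cv2.resize(load('w7')['img'][220:410,200:390,::-1],(380,190)) if 0 else load('w7')['img'][220:410,130:510,::-1]
cv2.imwrite('pics/c7.png',c)
```

```text
[0.51653017 0.01240381 0.29785164] 18.2
{'top': (array([382.08, 233.71, 315.  ]), np.float64(0.0020000000000000018), np.float64(0.13)), 'scene': (array([286.72, 191.22, 467.  ]), np.float64(0.01100000000000001), np.float64(1.09))}
[320.48431128 442.5149047 ]
```

View pics/c7.png

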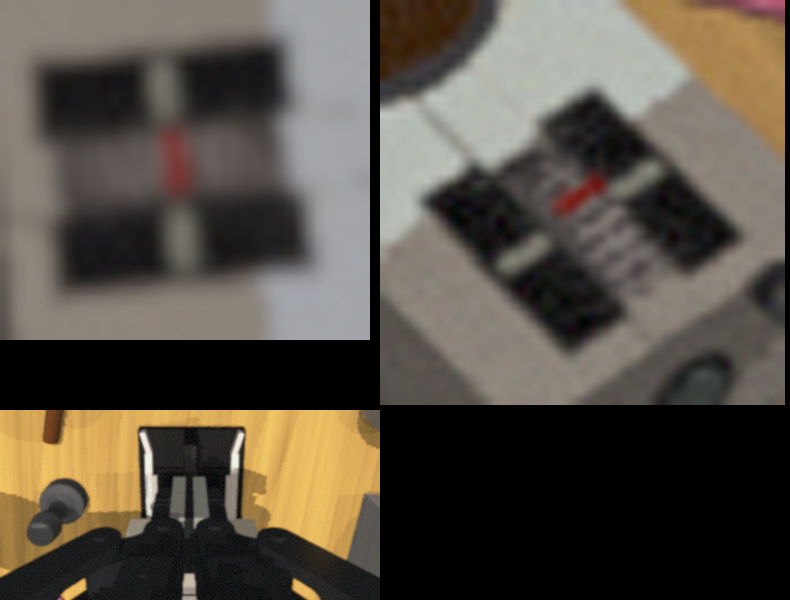

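The red mark at crop (177,160) lies in line with the pointers at (165,90) and (182,240); both views give |θ| ≤ 0.011 rad. As insurance on the catch, I'll give the handle a gentle push with shut fingers and watch for the stop.

Request:
servo_tool(slide=[[0,0.001,0.05],[0,0.001,0.1],[0,0.001,0.15],[0,0.001,0.2],[0,0.001,0.232],[-0.01,0.001,0.232],[-0.02,0.001,0.232],[-0.02,0.001,0.232]], rotation=[[0,0,0],[0,0,0],[0,0,0],[0,0,0],[0,0,0],[0,0,0],[0,0,0],[0,0,0]], claw=[0,0,0,0,0,0,0,0])

```text
time_s: 19.35
tool_pos: [0.5212, -0.0159, 0.0676]
tool_rot: [0.673, 0.739, 0.001, 0.002]
wrist_force: [0.5, 0.4, 0.8]
width: -0.004
gripper_force: 0.0
```

Request:
servo_tool(slide=[[-0.003,0,0],[-0.006,0,0],[-0.006,0,0]], rotation=[[0,0,0],[0,0,0],[0,0,0]], claw=[0,0,0])

```text
time_s: 19.73
tool_pos: [0.5205, -0.0195, 0.0661]
tool_rot: [0.672, 0.741, 0.0, 0.0]
wrist_force: [-0.8, -0.1, -0.7]
width: 0.003
gripper_force: 0.0
```

Request:
servo_tool(slide=[[-0.001,0,0],[-0.002,0,0],[-0.002,0,0]], rotation=[[0,0,0],[0,0,0],[0,0,0]], claw=[0,0,0])

```text
time_s: 20.1
tool_pos: [0.5207, -0.0215, 0.0658]
tool_rot: [0.672, 0.741, 0.0, 0.0]
wrist_force: [-0.1, -0.3, 0.5]
width: 0.004
gripper_force: 0.0
```

Request:
servo_tool(slide=[[-0.001,0,0],[-0.002,0,0],[-0.002,0,0]], rotation=[[0,0,0],[0,0,0],[0,0,0]], claw=[0,0,0])

```text
time_s: 20.48
tool_pos: [0.5207, -0.0231, 0.0658]
tool_rot: [0.672, 0.741, 0.0, -0.0]
wrist_force: [0.2, 1.1, -0.6]
width: -0.0
gripper_force: 0.0
```

Request:
servo_tool(slide=[[-0.001,0,0],[-0.002,0,0],[-0.002,0,0]], rotation=[[0,0,0],[0,0,0],[0,0,0]], claw=[0,0,0])

```text
time_s: 20.85
tool_pos: [0.5215, -0.0244, 0.066]
tool_rot: [0.672, 0.741, 0.001, 0.0]
wrist_force: [1.6, 4.8, 1.6]
width: -0.001
gripper_force: 0.0
```

Request:
servo_tool(slide=[[-0.001,0,0],[-0.002,0,0],[-0.002,0,0]], rotation=[[0,0,0],[0,0,0],[0,0,0]], claw=[0,0,0])

```text
time_s: 21.22
tool_pos: [0.5219, -0.0246, 0.0661]
tool_rot: [0.671, 0.741, 0.002, -0.001]
wrist_force: [0.7, 7.9, 2.2]
width: 0.003
gripper_force: 0.0
```

Request:
servo_tool(slide=[[-0.001,0,0],[-0.002,0,0],[-0.002,0,0]], rotation=[[0,0,0],[0,0,0],[0,0,0]], claw=[0,0,0])

```text
time_s: 21.6
tool_pos: [0.5222, -0.0247, 0.0663]
tool_rot: [0.67, 0.742, 0.002, -0.001]
wrist_force: [1.5, 10.4, 4.2]
width: -0.002
gripper_force: 0.0
```

Request:
servo_tool(slide=[[-0.001,0,0],[-0.002,0,0],[-0.002,0,0]], rotation=[[0,0,0],[0,0,0],[0,0,0]], claw=[0,0,0])

```text
time_s: 21.98
tool_pos: [0.5224, -0.0248, 0.0664]
tool_rot: [0.67, 0.743, 0.003, -0.002]
wrist_force: [1.1, 13.3, 6.0]
width: -0.001
gripper_force: 0.0
```

The bin hit a hard stop about 1.7 mm after contact, which matches home with the end stop 2 mm beyond. Retreating.

Request:
servo_tool(slide=[[0.02,0,0],[0.05,0,0],[0.07,0,-0.04],[0.07,0,-0.1],[0.07,0,-0.16],[0.07,0,-0.16]], rotation=[[0,0,0],[0,0,0],[0,0,0],[0,0,0],[0,0,0],[0,0,0]], claw=[0,0,0,0,0,0])

```text
time_s: 22.72
tool_pos: [0.5176, 0.0365, 0.2304]
tool_rot: [0.673, 0.74, 0.003, 0.004]
wrist_force: [0.2, -0.3, -0.4]
width: 0.002
gripper_force: 0.0
```

Run:
```python
from h import *
s=arm.get_state();print(s['tool_pos'],s['wrist_force'])
grab('scene','scene8');grab('top','top8');grab('wrist','w8');print(wheel('8'))
for X in(-26,-28,-30,-33,-36): print(X,[proj('w8',Gw((X+a)/1e3,b/1e3,z)).round(1) for a,b,z in((-110,0,.094),(-55,-35,.024))])
g=cv2.cvtColor(load('w8')['img'],cv2.COLOR_RGB2GRAY);u,v=proj('w8',Gw(-.14,0,.094)).astype(int)
print(u,v,[(r,int(g[r,u-4:u+5].mean())) for r in range(v-20,v+20,2)])
a,b=load('scene0')['img'].astype(int),load('scene8')['img'].astype(int);
print(arm.finish_job())
```

```text
[0.51758922 0.03645279 0.2304168 ] [ 0.2267952  -0.31629822 -0.39911883]
{'top': (array([382.12, 233.82, 439.  ]), np.float64(0.0040000000000000036), np.float64(0.02)), 'scene': (array([286.67, 191.17, 956.  ]), np.float64(0.016000000000000014), np.float64(1.09))}
-26 [array([320.6, 324.9]), array([286.9, 337.6])]
-28 [array([320.6, 322.7]), array([286.8, 335.9])]
-30 [array([320.6, 320.5]), array([286.8, 334.2])]
-33 [array([320.6, 317.2]), array([286.7, 331.7])]
-36 [array([320.6, 313.9]), array([286.6, 329.1])]
320 320 [(300, 38), (302, 35), (304, 36), (306, 36), (308, 34), (310, 35), (312, 31), (314, 33), (316, 33), (318, 33), (320, 30), (322, 29), (324, 28), (326, 31), (328, 49), (330, 55), (332, 55), (334, 52), (336, 50), (338, 44)]
the job is handed in; nothing more can be done
None
```

Job handed in at about 23 s: force readings show the bin seated at home in the catch, the grind wheel's red mark measures within about 0.02 rad of the pointers, and nothing else was touched as far as I could tell; the verdict itself was not shown to me.

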